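# Shut off the gas ring and take the pickle pot off it

### The arm

A 7-joint arm with a two-finger parallel gripper is mounted at the origin on the work surface. World frame = base frame: x ahead of the robot, y to its left, z up, the work surface at z = 0. Lengths are in m, angles in rad, forces in N, time in s.
With the tool pointing down it reaches from about 0.425 to 0.875 m from the base axis. Payload 4.7 kg.
Tool frame: the origin (TCP) lies midway between the tips of the shut fingers; the grasp point (between the pads) lies 19 mm behind it; z points along the fingers, y is the line along which they close (so a half turn about z gives the same grasp; the last joint's range is limited). The gripper opens to 87 mm and grips with 3 to 60 N. Pads are 19 mm wide; open, the fingers measure 117 mm over their backs; the gripper's body (75 mm by 190 mm) begins 51 mm behind the grasp point.
Start: joints at [1.315, 0.321, -0.07, 1.45, 0.023, 1.371, -0.057], TCP at [0.173, -0.627, 0.223] pointing down, gripper open.
Joint ranges: [-2.86, 2.86], [-0.3, 2.09], [-1.38, 1.24], [0.06, 2.45], [-1.56, 4.7], [0.09, 2.05], [-2.69, 2.69]. Speed limits (rad/s): [2.57, 2.57, 3.14, 3.14, 3.14, 3.14, 3.14].

### API

Orientations are given as a rotation vector (axis times angle).
In Python, from bench import ctrl gives the robot as it stands. The module is installed in compiled form; this text tells all that it offers.
- The arm moves only by the tool carry_out, never from a script. Its argument "steps" is a list of rows, each a list of 7 numbers: the turn, a rotation vector about the world's x, y, z in degrees, then the shift along the world's x, y, z in cm, then the opening, from 0 (shut) to 1 (fully open). A call has 1 to 12 rows; each row is the pose to reach, as a shift and turn from the pose commanded when the call began; what a row does not reach only later rows make up. A row lasts 1/10 s, in which the tool goes at most 50 mm and 8.59 degrees, less where a joint would pass 70% of its speed; a pose out of reach is approached as far as the arm can. A call with a gripper value outside its range is refused whole. The fingers move at their own pace and stop on an object; "squeeze" is the grip in N (left out, the last holds). Time passes only in rows, so rows that repeat a pose let the fingers close. It gives the time, the measured TCP pose, the force, the opening and the grip force at its end, in the units of the state.
- ctrl.get_state(): the state, without advancing time (a new reading comes with each control period).
- ctrl.get_image(name): name is "side" or "top" or "wrist"; returns a dict with "pixels" (420x560x3 uint8, red, green, blue), "camera_matrix" (3x3 intrinsics, pixels), "cam_to_world" (4x4, takes a point from camera to world coordinates); the wrist camera has in their place "T_tool_cam" (4x4, takes a point from camera to tool coordinates, whose origin is the TCP and whose axes are the flange's). Camera axes: x right, y down, z forward; pixel columns grow to the right and rows downward; lengths in m; the calibration is good to about 2 mm. The wrist camera is an equidistant fisheye: a pixel r from the principal point sees the ray r / f radians off the axis. A picture is of the moment at which its call begins: read the wrist's pose just before it. There is no depth.
- ctrl.close_job(): hands the job in; it is judged then, once.
The state is a dict: "time": time; "joint_positions": joint angles; "qd": joint speeds; "joint_torque": joint torques, N m; "position": TCP position; "tool_rot": TCP orientation; "ft_force": force on the tool from outside, world axes, zero at the start; "torque": the same for the moment, N m; "grip_width": opening from 0.0 (shut) to 1.0 (fully open); "grip_force": force on a finger pad.
Only numpy, scipy, OpenCV 4.12 (cv2) and the standard library are available. Lean on these libraries where they do the work, as an engineer would, in place of code of your own. Each camera call takes 0.05 s, during which the arm holds its last target. There are 200 camera calls.

### The job

The flame under the pickle pot has blown out. First shut the gas cock completely by swinging its lever crosswise to the pipe until it stops, with the pot still on the ring; then lift the covered pot off by its bail and set it down gently, with its whole base on the cork mat beside the ring. Keep the pot level so that nothing slops out, and leave the other things on the bench where they are.

Things in the scene. Friction and masses are not known exactly. Their poses are not given: they have to be found in the camera images.
- gas_ring: bench gas ring, fixed to the bench: a dark cast-iron trivet, 212 mm across, 90 mm high, whose four level ribs carry the pot, around a ring burner. Origin at its centre on the bench. A 16 mm steel feed pipe runs from the burner along its -x axis (towards the robot and to its left), 45 mm above the bench, through a brass gas cock 165 mm from the centre, to a riser 215 mm from the centre.
- cock_lever (a joint): angle of the gas cock's lever about its vertical spindle, rad: 0 = shut (against its stop, lever crosswise to the pipe, pointing along the ring's -y), 1.57 = fully open (lever along the pipe, pointing along the ring's -x, away from the pot). To shut, it turns counter-clockwise seen from above. About 0.12 N m of friction, no spring: it stays where it is left.
- lever_pivot (a point): axis of the lever's spindle, 72 mm above the bench, at the lever's mid-height, on the ring's -x axis, 165 mm from its centre. Its own -y axis points along the lever to its tip; its z axis is up.
- lever_tip (a point): free end of the lever, 76 mm from the pivot. The last 52 mm are a black sleeve, 16 mm wide and 12 mm tall (66 to 78 mm above the bench). Below it there is only the pipe, its top 53 mm above the bench.
- pot: covered stainless pot, 130 mm in diameter (148 mm over ears and bail along its x), 90 mm high with its lid, which is fast; 0.5 to 0.9 kg, balanced under the grip. Origin at the centre of its flat base, z up. It starts on the ring's ribs, 90 mm above the bench. A rigid upright bail stands over the lid in the plane of its x and z axes; under it, the lid's knob reaches 104 mm above the base.
- pot_grip (a point): middle of the bail's dark wooden grip: a level round bar, 16 mm in diameter, 80 mm long, lying along the pot's x axis, 150 mm above the pot's base (240 mm above the bench at the start). Same axes as the pot.
- mat: square cork mat, 200 x 200 x 10 mm, fixed, to the left or the right of the ring. Origin at the centre of its underside, on the bench; sides along its x and y axes.
- board: bystander: wooden chasing board, fixed, 250 (x) x 190 (y) x 18 mm, on the other side of the ring. Origin at the centre of its underside.
- mallet: bystander: wooden mallet lying on the board, 224 mm long, handle 22 mm thick, head 100 mm wide and 48 mm thick. Origin on the board under the handle, 94 mm from the head's face; the head points along its +x.
- mandrel: bystander: steel ring mandrel with a wooden grip, lying flat, 273 mm long along its x, 28 mm thick, to the far right of the ring. Origin on the bench, 140 mm from the grip's end.
- dish: bystander: white ceramic dish, 130 mm across, 22 mm high, to the far left of the ring. Origin at the centre of its underside.
Not all that is in view belongs to the job. Of the things shaped like the pot, the stainless one is meant.

How it is judged:
By the outcome, as a careful person would: the job done as asked, in the order asked, and still so for the second after the job is handed in, with the robot touching nothing.
It also fails if it takes over 58 s, if anything falls off the work surface, if the arm or the gripper's body presses on something with over 40 N, if the wrist force passes 120 N, or if a joint passes its speed limit or range.

## Working session

There is one attempt and no reset: what is moved stays moved. The work goes in short steps, Python scripts to look and compute and a tool call to move; the robot and the scene stay as the last step left them, time stands still between calls to the robot, and variables do not carry over. Pictures are saved under pics/ and viewed, at most 10 in all, crops included, and the job is handed in when it is done.

Besides the shell and the picture viewer there is one more tool, called after "Request:" as a command line: name --pt "numbers of a row" for each row, then --argument value for the rest. carry_out: Moves the arm, as the interface text tells. Its arguments: {"type":"object","properties":{"steps":{"type":"array","items":{"type":"array","items":{"type":"number"}}},"squeeze":{"type":"number"}},"required":["steps"]}

```bash
mkdir -p pics
cat > h.py <<'E'
import numpy as np, cv2
from bench import ctrl
def ray(im,u,v):
    K=im["camera_matrix"];T=np.array(im["cam_to_world"])
    d=T[:3,:3]@np.linalg.solve(np.array(K),[u,v,1.]);return T[:3,3],d
def onplane(im,u,v,z):
    o,d=ray(im,u,v);return o+d*(z-o[2])/d[2]
def proj(im,p):
    T=np.array(im["cam_to_world"]);c=T[:3,:3].T@(np.array(p)-T[:3,3]);q=np.array(im["camera_matrix"])@c;return q[:2]/q[2]
E
python3 - <<'E'
from h import *
import pickle
d={}
for n in("side","top"):
    d[n]=ctrl.get_image(n);cv2.imwrite(f"pics/{n}1.png",d[n]["pixels"][:,:,::-1]);print(n,np.round(d[n]["cam_to_world"],3).tolist(),d[n]["camera_matrix"])
pickle.dump(d,open("d1.pkl","wb"))
s=ctrl.get_state();print(s)
E
```

```text
side [[-0.835, -0.381, 0.397, 0.159], [-0.551, 0.567, -0.612, 0.684], [0.008, -0.73, -0.683, 0.91], [0.0, 0.0, 0.0, 1.0]] [[485.41045328   0.         280.19698877]
 [  0.         485.41045328 215.50198105]
 [  0.           0.           1.        ]]
top [[0.024, -0.999, 0.048, 0.514], [-1.0, -0.024, -0.006, 0.011], [0.007, -0.048, -0.999, 1.092], [0.0, 0.0, 0.0, 1.0]] [[399.94245316   0.         279.30539701]
 [  0.         399.94245316 214.83305149]
 [  0.           0.           1.        ]]
{'time': 0.1, 'joint_positions': array([ 1.31509615,  0.32173247, -0.0700832 ,  1.45155936,  0.0226006 ,
        1.37080007, -0.056874  ]), 'qd': array([-0.00010918, -0.00188062, -0.00036299, -0.00038422, -0.00019501,
        0.00091572, -0.00111599]), 'joint_torque': array([ 1.58744911e-05, -4.92571378e+01, -4.05769609e-01, -3.13397205e+01,
       -6.42814999e-02,  3.94923321e-02,  7.49543574e-05]), 'position': array([ 0.17306922, -0.62601814,  0.22157834]), 'tool_rot': array([-3.11137313e+00, -4.22372686e-01,  5.08795335e-04]), 'ft_force': array([ 0.79281456,  0.21179811, -0.24273834]), 'torque': array([-0.02615861,  0.00800716, -0.04808487]), 'grip_force': 0.0, 'grip_width': 0.9966471073943495}
```

View pics/side1.png

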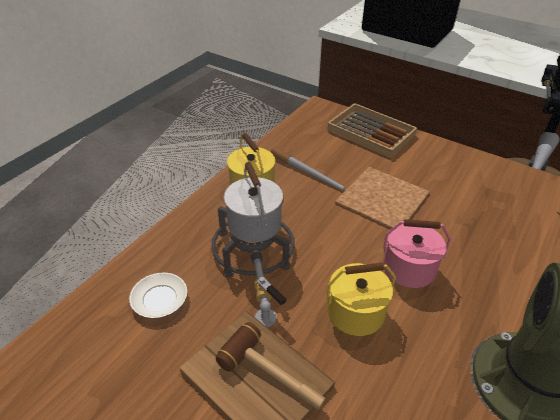

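View pics/top1.png

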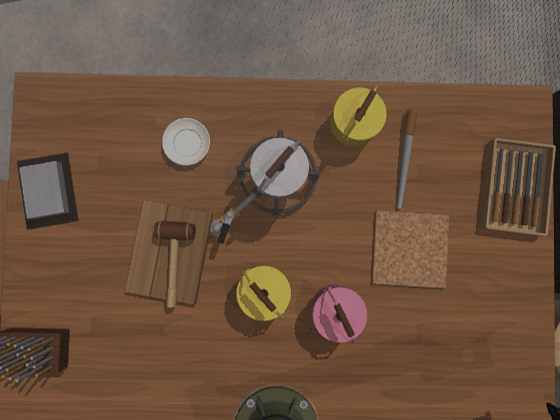

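The side view shows the stainless pot on its ring at (255,210), its grip at (253,174), the black lever at (271,290) and the mat at (383,197). In the top view the stainless pot is at (280,167), the lever at (224,230) and the mat at (411,249).

Things that could be taken for the pot (top view): stainless (280,167), yellow (360,115), yellow (264,293), pink (340,315). I choose the stainless one at (280,167), which stands on the ring. Next is a close crop to check it.

Run:
```python
from h import *
import pickle
d=pickle.load(open("d1.pkl","rb"))
t=d["top"]["pixels"][120:260,200:330,::-1];s=d["side"]["pixels"][130:330,200:310,::-1]
a=cv2.resize(t,None,fx=4,fy=4,interpolation=cv2.INTER_CUBIC);b=cv2.resize(s,None,fx=2.545,fy=2.8,interpolation=cv2.INTER_CUBIC)[:560]
b=cv2.resize(b,(280,560))
cv2.imwrite("pics/crop1.png",np.hstack([a,b]))
im=d["top"];hsv=cv2.cvtColor(im["pixels"],cv2.COLOR_RGB2HSV)
# mat: box from colour
print(hsv[250,410],hsv[300,410],hsv[232,223],hsv[160,282])
roi=np.zeros(hsv.shape[:2],np.uint8);roi[195:305,355:465]=1
m=((hsv[...,2]>135)&(roi>0)).astype(np.uint8)
m=cv2.morphologyEx(m,cv2.MORPH_CLOSE,np.ones((5,5)));m=cv2.morphologyEx(m,cv2.MORPH_OPEN,np.ones((5,5)))
c=max(cv2.findContours(m,0,2)[0],key=cv2.contourArea);r=cv2.minAreaRect(c);print(r,onplane(im,*r[0],.01))
print([onplane(im,*p,.01).round(3).tolist() for p in cv2.boxPoints(r)])
```

```text
[ 13 115 148] [ 13 134 110] [ 8 50 41] [  9 101  76]
((410.99859619140625, 249.0262451171875), (72.1107177734375, 72.05815887451172), 3.012787342071533) [ 0.48247872 -0.354178    0.01      ]
[[0.389, -0.253, 0.01], [0.583, -0.261, 0.01], [0.577, -0.457, 0.01], [0.383, -0.447, 0.01]]
```

View pics/crop1.png

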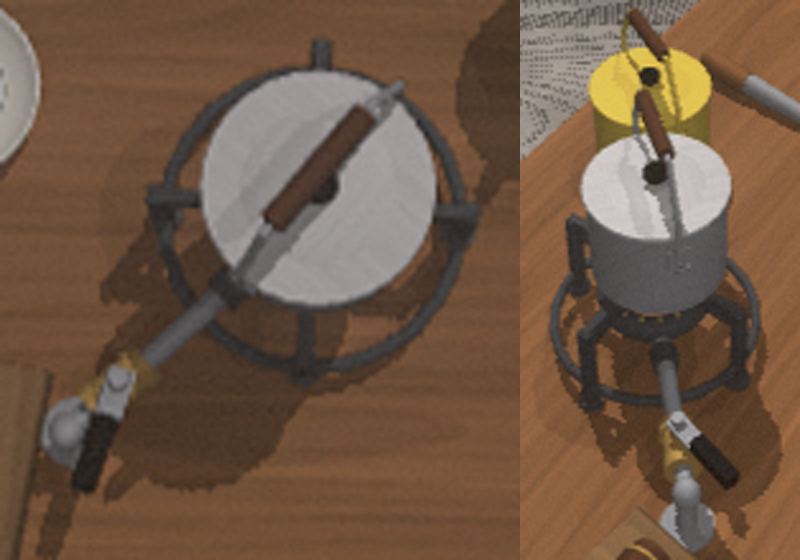

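The crop confirms it: the stainless pot carries the brown grip, with crop ends at (362,110) and (275,222). The lever runs from its pivot at crop (119,378) to its tip at (84,488).

Run:
```python
from h import *
import pickle
d=pickle.load(open("d1.pkl","rb"));im=d["top"]
q=lambda u,v,z:onplane(im,u/4+200-.4,v/4+120-.4,z)
pv=q(119,380,.08);tip=q(84,488,.074)
print("pivot",pv,"tip",tip,np.linalg.norm((tip-pv)[:2]))
ring=np.mean([q(321,45,.088),q(150,195,.088),q(475,212,.088),q(305,375,.088)],0);print("ring",ring)
a,b=q(362,110,.24),q(275,222,.24);print("grip",(a+b)/2,a,b,np.linalg.norm(a-b),"yaw",np.degrees(np.arctan2(*(a-b)[1::-1])))
ax=ring-pv;print("pipe yaw",np.degrees(np.arctan2(ax[1],ax[0])),np.linalg.norm(ax[:2]))
l=tip-pv;print("lever dir",np.degrees(np.arctan2(l[1],l[0])))
# grip two-view triangulation
s=d["side"];hs=cv2.cvtColor(s["pixels"],cv2.COLOR_RGB2HSV)
def cen(im,x0,x1,y0,y1):
    h=cv2.cvtColor(im["pixels"],cv2.COLOR_RGB2HSV)[y0:y1,x0:x1]
    m=((h[...,1]>85)&(h[...,2]<110)&(h[...,2]>30)).astype(np.uint8)
    n,l,st,c=cv2.connectedComponentsWithStats(m);i=1+st[1:,4].argmax();print(st[i]);return c[i]+[x0,y0]
cs=[(im,cen(im,262,298,142,180)),(s,cen(s,243,264,158,190))]
A=[];B=[]
for i,c in cs:
    o,dd=ray(i,*c);dd/=np.linalg.norm(dd);P=np.eye(3)-np.outer(dd,dd);A.append(P);B.append(P@o);print(c)
p=np.linalg.solve(sum(A),sum(B));print("tri",p,[proj(i,p)-c for i,c in cs])
```

```text
pivot [0.56056572 0.13069953 0.08      ] tip [0.49176933 0.15153902 0.074     ] 0.07188342958539994
ring [0.67287316 0.01080152 0.088     ]
grip [0.67078868 0.00820353 0.24      ] [ 0.70163288 -0.01440176  0.24      ] [0.63994447 0.03080883 0.24      ] 0.07648174858427295 yaw -36.23718099821644
pipe yaw -46.87227448750778 0.1642817468860106
lever dir 163.147628360001
[  4   5  27  30 207]
[  2   4  15  26 152]
[279.28985507 161.39613527]
[251.88815789 173.65789474]
tri [0.67070116 0.00886832 0.24410188] [array([-0.34270386, -0.63932044]), array([0.68937615, 0.11319894])]
```

Request:
carry_out --pt "0 0 -2 3 3 0.5 0.5" --pt "0 0 -4 6 6 1 0" --pt "0 0 -6 9.5 9.5 1.5 0" --pt "0 0 -8 13 13 2 0" --pt "0 0 -10 16.5 16.5 2.5 0" --pt "0 0 -12 20 20 3 0" --pt "0 0 -14 23.5 23.5 3 0" --pt "0 0 -15.5 27 27 3 0" --pt "0 0 -15.5 30 30 3 0" --pt "0 0 -15.5 32 33 3 0" --pt "0 0 -15.5 33 36 3 0" --pt "0 0 -15.5 33.6 39 3 0" --squeeze 20

```text
time: 1.3
position: [0.5098, -0.2346, 0.2518]
tool_rot: [-3.141, -0.001, 0.001]
ft_force: [-0.7, -0.8, 0.3]
grip_width: 0.032
grip_force: 0.0
```

Request:
carry_out --pt "0 0 0 0 4.5 0 0" --pt "0 0 0 0 9 0 0" --pt "0 0 0 0 13.5 0 0" --pt "0 0 0 0 18 0 0" --pt "0 0 0 0 22.5 0 0" --pt "0 0 0 0 27 0 0" --pt "0 0 0 0 31.5 0 0" --pt "0 0 0 0 36 0 0" --pt "0 0 0 0 39 0 0" --pt "0 0 0 0 41 0 0" --pt "0 0 0 0 42.2 0 0" --pt "0 0 0 0 42.2 0 0"

```text
time: 2.5
position: [0.5086, 0.1871, 0.2523]
tool_rot: [-3.141, -0.004, 0.001]
ft_force: [0.2, -0.2, 0.1]
grip_width: 0.01
grip_force: 0.0
```

Request:
carry_out --pt "0 0 0 0 0 -4 0" --pt "0 0 0 0 0 -8 0" --pt "0 0 0 0 0 -11 0" --pt "0 0 0 0 0 -13 0" --pt "0 0 0 0 0 -14 0" --pt "0 0 0 0 0 -14 0"

```text
time: 3.1
position: [0.5087, 0.1837, 0.1113]
tool_rot: [3.14, -0.004, -0.004]
ft_force: [0.7, -0.5, 0.9]
grip_width: 0.005
grip_force: 0.0
```

Run:
```python
from h import *
a=ctrl.get_image("side")["pixels"][180:390,180:320,::-1];b=ctrl.get_image("wrist")
a=cv2.resize(a,(400,600),interpolation=cv2.INTER_CUBIC);w=b["pixels"][:,:,::-1];w=cv2.resize(w,(400,300))
cv2.imwrite("pics/c2.png",np.hstack([a,np.vstack([w,w*0])]))
```

```text
(no output)
```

View pics/c2.png

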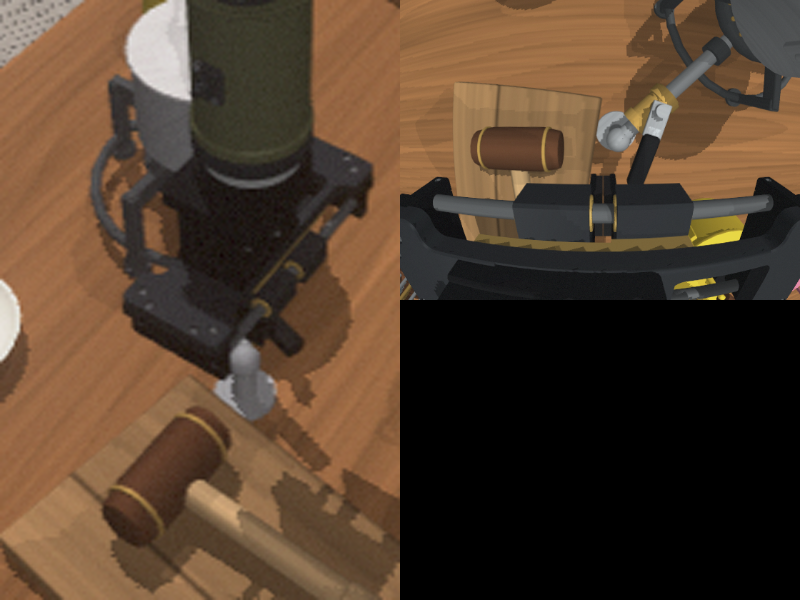

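The wrist view shows the closed fingers at (603,190), beside and clear of the black sleeve at (645,155). The riser ball is at (615,130). I'll go down and push in an arc.

Request:
carry_out --pt "0 0 0 0 0 -2 0" --pt "0 0 0 0 0 -4.2 0" --pt "0 0 0 0 0 -4.2 0" --pt "0 0 0 -0.2 -0.5 -4.2 0" --pt "0 0 0 -0.4 -1.2 -4.2 0" --pt "0 0 0 -0.9 -2.2 -4.2 0" --pt "0 0 0 -1.3 -3.2 -4.2 0" --pt "0 0 0 -1.5 -4.2 -4.2 0" --pt "0 0 0 -1.7 -5.2 -4.2 0" --pt "0 0 0 -1.6 -6 -4.2 0" --pt "0 0 0 -1.4 -6.7 -4.2 0" --pt "0 0 0 -1.4 -6.7 -4.2 0"

```text
time: 4.4
position: [0.4953, 0.1168, 0.0704]
tool_rot: [3.14, -0.004, -0.001]
ft_force: [-0.6, 0.1, 0.8]
grip_width: 0.003
grip_force: 0.0
```

Request:
carry_out --pt "0 0 0 0.1 -0.4 0 0" --pt "0 0 0 0.2 -0.8 0 0" --pt "0 0 0 0.4 -1.2 0 0" --pt "0 0 0 0.4 -1.2 0 0"

```text
time: 4.8
position: [0.4993, 0.1058, 0.0704]
tool_rot: [3.141, -0.002, -0.001]
ft_force: [-0.1, -0.0, -0.2]
grip_width: 0.008
grip_force: 0.3
```

Run:
```python
from h import *
b=ctrl.get_image("wrist");s=ctrl.get_image("side")
w=b["pixels"][:260,150:450,::-1];print(ctrl.get_state()["ft_force"])
a=s["pixels"][220:360,200:320,::-1]
cv2.imwrite("pics/c3.png",np.hstack([cv2.resize(w,(480,416)),cv2.resize(a,(320,416))]))
```

```text
[-1.04570947 -0.52610032  0.2332179 ]
```

View pics/c3.png

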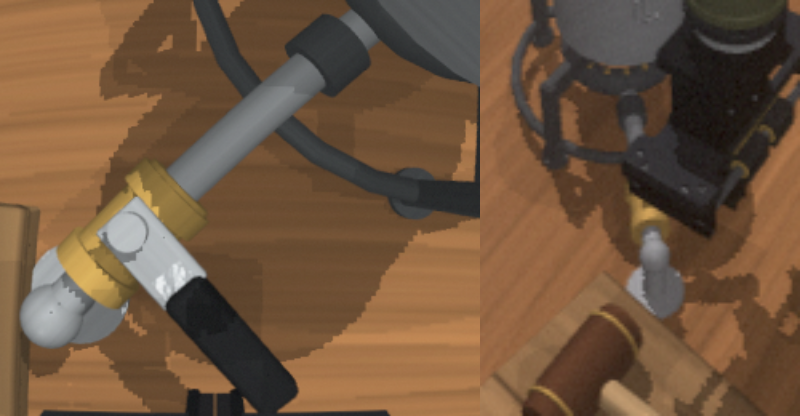

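The wrist picture shows the lever from pivot (127,232) to tip (280,395), about square to the pipe, with the fingers at (215,400) on its left. I'll keep pushing until the stop shows in the force.

Request:
carry_out --pt "0 0 0 0.2 -0.2 0 0" --pt "0 0 0 0.4 -0.4 0 0" --pt "0 0 0 0.4 -0.4 0 0"

```text
time: 5.2
position: [0.5016, 0.1029, 0.0701]
tool_rot: [-3.141, 0.001, 0.006]
ft_force: [-4.3, 1.3, 3.4]
grip_width: 0.011
grip_force: 2.4
```

Request:
carry_out --pt "0 0 0 0.2 -0.2 0 0" --pt "0 0 0 0.3 -0.3 0 0" --pt "0 0 0 0.3 -0.3 0 0"

```text
time: 5.5
position: [0.502, 0.1025, 0.0699]
tool_rot: [-3.139, -0.002, 0.014]
ft_force: [-10.4, 5.2, 6.9]
grip_width: 0.006
grip_force: 6.0
```

The arm is at the stop: about 12 N and no more travel. Backing off, rising and turning for the bail.

Request:
carry_out --pt "0 0 0 -1 1 0 0" --pt "0 0 0 -2 2 0 0" --pt "0 0 0 -2 2 3 0" --pt "0 0 0 -2 2 7 0" --pt "0 0 0 -2 2 12 0" --pt "0 0 0 -2 2 17 0" --pt "0 0 -6 -2 2 22 0.5" --pt "0 0 -12 -2 2 26 0.7" --pt "0 0 -20 -2 2 26 0.7" --pt "0 0 -28 -2 2 26 0.7" --pt "0 0 -36.2 -2 2 26 0.7" --pt "0 0 -36.2 -2 2 26 0.7"

```text
time: 6.7
position: [0.4862, 0.1196, 0.3308]
tool_rot: [2.985, -0.978, 0.002]
ft_force: [0.4, -0.3, 0.2]
grip_width: 0.464
grip_force: 0.0
```

Run:
```python
from h import *
s=ctrl.get_state();print(s["position"],s["tool_rot"],s["joint_positions"].round(2),s["ft_force"])
b=ctrl.get_image("wrist");a=ctrl.get_image("side")
print(b["camera_matrix"],np.round(b["T_tool_cam"],3))
w=b["pixels"][:,:,::-1];a=a["pixels"][220:340,200:320,::-1]
cv2.imwrite("pics/c4.png",np.hstack([cv2.resize(w,(480,360)),cv2.resize(a,(320,360),interpolation=cv2.INTER_CUBIC)]))
```

```text
[0.48615064 0.11958368 0.33077668] [ 2.98510576e+00 -9.77534320e-01  2.12537527e-03] [ 0.43 -0.01 -0.72  1.61 -0.    1.54 -2.49] [ 0.41437029 -0.26854361  0.158832  ]
[[325.1922621    0.         283.91290466]
 [  0.         325.1922621  208.69126645]
 [  0.           0.           1.        ]] [[ 0.001 -0.958 -0.287  0.08 ]
 [ 1.     0.001 -0.    -0.   ]
 [ 0.    -0.287  0.958 -0.162]
 [ 0.     0.     0.     1.   ]]
```

View pics/c4.png

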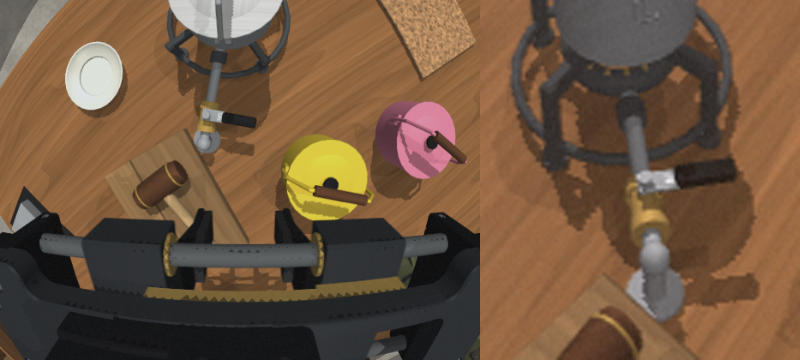

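The wrist picture shows the lever crosswise, pivot (208,115) to tip (255,122), and the stainless pot still on the ring at (225,15). I'll check the lever angle numerically while moving above the grip.

Request:
carry_out --pt "0 0 0 3 -2 0 0.7" --pt "0 0 0 7 -4.5 0 0.7" --pt "0 0 0 11 -7 0 0.7" --pt "0 0 0 15 -9.5 0 0.7" --pt "0 0 0 17.5 -10.8 0 0.7" --pt "0 0 0 18.5 -11.1 0 0.7" --pt "0 0 0 18.5 -11.1 0 0.7"

```text
time: 7.5
position: [0.6716, 0.0086, 0.3294]
tool_rot: [-2.986, 0.975, 0.003]
ft_force: [0.1, 0.8, 0.3]
grip_width: 0.7
grip_force: 0.0
```

Run:
```python
from h import *
from scipy.spatial.transform import Rotation as R
s=ctrl.get_state();print(s["position"],s["tool_rot"],s["joint_positions"].round(2),s["grip_width"])
b=ctrl.get_image("wrist");t=ctrl.get_image("top");a=ctrl.get_image("side")
import pickle;pickle.dump((s,b,t,a),open("d2.pkl","wb"))
tip=onplane(a,295.6,277.3,.073);p=np.array([.5606,.1307,.073]);print(tip,np.degrees(np.arctan2(*(tip-p)[1::-1]))%360,np.linalg.norm(tip-p))
tc=t["pixels"][180:270,190:270,::-1]
cv2.imwrite("pics/c5.png",np.hstack([b["pixels"][:,:,::-1][:,:],cv2.resize(tc,(240,420),interpolation=cv2.INTER_CUBIC)]))
```

```text
[0.67162907 0.00855651 0.32937584] [-2.98569189  0.97517012  0.00338116] [ 0.39  0.41 -0.65  1.19  0.24  1.62 -2.41] 0.6995682980633046
[0.50636795 0.08255723 0.073     ] 221.59604650866788 0.07251786922271217
```

View pics/c5.png

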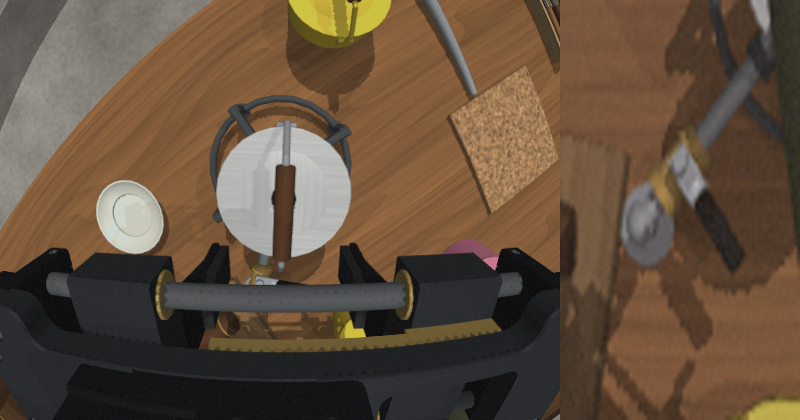

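The wrist picture shows the bar between the open fingers, from (286,165) to (283,260). In the top crop the lever lies square to the pipe. I'll compute the bar's offset.

```bash
cat >> h.py <<'E'
from scipy.spatial.transform import Rotation as R
def wrist_plane(s,b,u,v,z):
    K=np.array(b["camera_matrix"]);x=np.array([(u-K[0,2])/K[0,0],(v-K[1,2])/K[1,1]]);r=np.hypot(*x)
    d=np.r_[np.sin(r)*x/max(r,1e-9),np.cos(r)]
    T=np.eye(4);T[:3,:3]=R.from_rotvec(s["tool_rot"]).as_matrix();T[:3,3]=s["position"];T=T@np.array(b["T_tool_cam"])
    d=T[:3,:3]@d;return T[:3,3]+d*(z-T[2,3])/d[2]
E
python3 - <<'E'
from h import *
import pickle
s,b,t,a=pickle.load(open("d2.pkl","rb"))
h=cv2.cvtColor(b["pixels"],cv2.COLOR_RGB2HSV)[150:265,265:305]
m=((h[...,1]>85)&(h[...,2]>30)).astype(np.uint8)
n,l,st,c=cv2.connectedComponentsWithStats(m);i=1+st[1:,4].argmax();print(st[i],c[i]+[265,150])
y,x=np.where(l==i);k=np.polyfit(y,x,1)
e=[wrist_plane(s,b,np.polyval(k,q)+265,q+150,.242) for q in (y.min(),y.max())]
print(e,np.mean(e,0),np.linalg.norm(e[1]-e[0]),np.degrees(np.arctan2(*(e[0]-e[1])[1::-1])))
E
```

```text
[   3   15   37  100 1925] [283.93558442 217.27220779]
[array([ 0.70391551, -0.01490491,  0.242     ]), array([0.63550464, 0.03503892, 0.242     ])] [0.66971008 0.010067   0.242     ] 0.08470202622751367 -36.13157126769341
```

Request:
carry_out --pt "0 0 0 -0.1 0 -3 0.7" --pt "0 0 0 -0.1 0 -6 0.7" --pt "0 0 0 -0.1 0 -9 0.7" --pt "0 0 0 -0.1 0 -10.8 0.7" --pt "0 0 0 -0.1 0 -10.8 0.7" --pt "0 0 0 -0.1 0 -10.8 0.15" --pt "0 0 0 -0.1 0 -10.8 0.1" --pt "0 0 0 -0.1 0 -10.8 0.1" --pt "0 0 0 -0.1 0 -10.8 0.1" --pt "0 0 0 -0.1 0 -10.8 0.1" --pt "0 0 0 -0.1 0 -10.8 0.1" --pt "0 0 0 -0.1 0 -10.8 0.1" --squeeze 50

```text
time: 8.85
position: [0.6703, 0.009, 0.2226]
tool_rot: [-2.985, 0.977, 0.0]
ft_force: [-1.0, 1.9, 0.8]
grip_width: 0.167
grip_force: 49.7
```

Request:
carry_out --pt "0 0 0 0 0 0.3 0" --pt "0 0 0 0 0 0.8 0" --pt "0 0 0 0 0 1.5 0" --pt "0 0 0 0 0 2.3 0" --pt "0 0 0 0 0 3.2 0" --pt "0 0 0 0 0 4.0 0" --pt "0 0 0 0 0 4.6 0" --pt "0 0 0 0 0 5 0" --pt "0 0 0 0 0 5 0" --pt "0 0 0 0 0 5 0"

```text
time: 9.85
position: [0.6701, 0.0084, 0.2723]
tool_rot: [2.986, -0.977, -0.001]
ft_force: [0.1, -0.0, -6.0]
grip_width: 0.171
grip_force: 49.7
```

Run:
```python
from h import *
s=ctrl.get_state();print(s["position"],s["ft_force"],s["torque"])
a=ctrl.get_image("side")["pixels"][80:330,150:370,::-1];cv2.imwrite("pics/c6.png",cv2.resize(a,(528,600),interpolation=cv2.INTER_CUBIC))
```

```text
[0.67011053 0.00843009 0.27233388] [ 0.14004129 -0.04001871 -6.00943042] [ 0.14584293 -0.00476648  0.00403909]
```

View pics/c6.png

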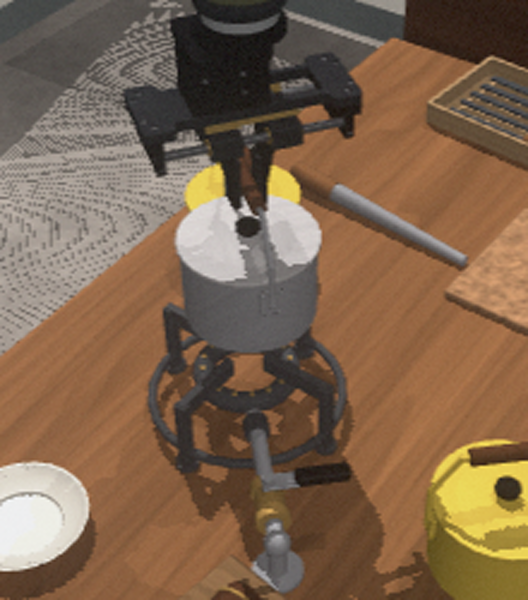

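The picture shows the pot hanging level above the ring, pot centre at (250,275), and the lever crosswise at (320,475). The weight reads about 0.6 kg. Carrying it smoothly to the mat.

Request:
carry_out --pt "0 0 0 -0.09 -0.18 0 0" --pt "0 0 0 -0.28 -0.53 0 0" --pt "0 0 0 -0.55 -1.07 0 0" --pt "0 0 0 -0.92 -1.78 0 0" --pt "0 0 0 -1.38 -2.66 0 0" --pt "0 0 0 -1.93 -3.73 0 0" --pt "0 0 0 -2.53 -4.88 0 0" --pt "0 0 0 -3.22 -6.22 0 0" --pt "0 0 0 -3.91 -7.55 0 0" --pt "0 0 0 -4.6 -8.88 0 0" --pt "0 0 0 -5.29 -10.21 0 0" --pt "0 0 0 -5.98 -11.54 0 0"

```text
time: 11.1
position: [0.6098, -0.1082, 0.2727]
tool_rot: [2.986, -0.977, 0.0]
ft_force: [-0.0, -0.5, -4.8]
grip_width: 0.172
grip_force: 49.7
```

Request:
carry_out --pt "0 0 0 -0.69 -1.33 0 0" --pt "0 0 0 -1.38 -2.66 0 0" --pt "0 0 0 -2.07 -4 0 0" --pt "0 0 0 -2.76 -5.33 0 0" --pt "0 0 0 -3.45 -6.66 0 0" --pt "0 0 0 -4.14 -8 0 0" --pt "0 0 0 -4.83 -9.32 0 0" --pt "0 0 0 -5.52 -10.66 0 0" --pt "0 0 0 -6.21 -12 0 0" --pt "0 0 0 -6.9 -13.32 0 0" --pt "0 0 0 -7.59 -14.65 0 0" --pt "0 0 0 -8.28 -15.98 0 0"

```text
time: 12.3
position: [0.5271, -0.2678, 0.2726]
tool_rot: [2.986, -0.977, -0.0]
ft_force: [-0.2, -0.2, -4.7]
grip_width: 0.169
grip_force: 49.7
```

Request:
carry_out --pt "0 0 0 -0.69 -1.33 0 0" --pt "0 0 0 -1.38 -2.66 0 0" --pt "0 0 0 -2.02 -3.9 0 0" --pt "0 0 0 -2.62 -5.06 0 0" --pt "0 0 0 -3.13 -6.04 0 0" --pt "0 0 0 -3.59 -6.93 0 0" --pt "0 0 0 -3.96 -7.64 0 0" --pt "0 0 0 -4.23 -8.17 0 0" --pt "0 0 0 -4.42 -8.52 0 0" --pt "0 0 0 -4.51 -8.7 0 0" --pt "0 0 0 -4.55 -8.8 0 0" --pt "0 0 0 -4.55 -8.8 0 0"

```text
time: 13.5
position: [0.4823, -0.3545, 0.2726]
tool_rot: [-2.986, 0.976, -0.0]
ft_force: [0.3, 0.1, -5.7]
grip_width: 0.169
grip_force: 49.7
```

Request:
carry_out --pt "0 0 0 0 0 -0.3 0" --pt "0 0 0 0 0 -1 0" --pt "0 0 0 0 0 -2.2 0" --pt "0 0 0 0 0 -3.6 0" --pt "0 0 0 0 0 -5.2 0" --pt "0 0 0 0 0 -6.8 0" --pt "0 0 0 0 0 -8.4 0" --pt "0 0 0 0 0 -9.8 0" --pt "0 0 0 0 0 -11 0" --pt "0 0 0 0 0 -11.8 0" --pt "0 0 0 0 0 -12.2 0" --pt "0 0 0 0 0 -12.4 0"

```text
time: 14.7
position: [0.4823, -0.3548, 0.1484]
tool_rot: [2.986, -0.977, 0.0]
ft_force: [0.2, 0.6, -4.9]
grip_width: 0.171
grip_force: 49.7
```

Request:
carry_out --pt "0 0 0 0 0 -0.1 0" --pt "0 0 0 0 0 -0.2 0" --pt "0 0 0 0 0 -0.3 0" --pt "0 0 0 0 0 -0.4 0" --pt "0 0 0 0 0 -0.5 0" --pt "0 0 0 0 0 -0.5 0"

```text
time: 15.3
position: [0.482, -0.3547, 0.1434]
tool_rot: [2.986, -0.977, -0.0]
ft_force: [-0.4, 0.5, -5.4]
grip_width: 0.171
grip_force: 49.7
```

Request:
carry_out --pt "0 0 0 0 0 -0.05 0" --pt "0 0 0 0 0 -0.1 0" --pt "0 0 0 0 0 -0.15 0" --pt "0 0 0 0 0 -0.15 0"

```text
time: 15.7
position: [0.4823, -0.3546, 0.1425]
tool_rot: [2.986, -0.977, 0.0]
ft_force: [-0.7, 0.8, -1.1]
grip_width: 0.17
grip_force: 49.7
```

Request:
carry_out --pt "0 0 0 0 0 -0.05 0" --pt "0 0 0 0 0 -0.1 0" --pt "0 0 0 0 0 -0.1 0"

```text
time: 16.0
position: [0.4824, -0.3547, 0.1425]
tool_rot: [2.985, -0.977, 0.001]
ft_force: [-3.0, 2.6, 5.1]
grip_width: 0.172
grip_force: 49.7
```

The pot has landed on the mat (contact at 0.1425, as expected). Easing off, opening and rising.

Request:
carry_out --pt "0 0 0 0 0 0.1 0" --pt "0 0 0 0 0 0.1 0.3" --pt "0 0 0 0 0 0.1 0.5" --pt "0 0 0 0 0 0.1 0.6" --pt "0 0 0 0 0 0.1 0.6" --pt "0 0 0 0 0 0.1 0.6" --pt "0 0 0 0 0 1 0.6" --pt "0 0 0 0 0 3 0.6" --pt "0 0 0 0 0 6 0.6" --pt "0 0 0 0 0 10 0.6" --pt "0 0 0 0 0 14 0.6" --pt "0 0 0 0 0 14 0.6"

```text
time: 17.2
position: [0.485, -0.3561, 0.2886]
tool_rot: [2.982, -0.976, 0.018]
ft_force: [0.0, 0.4, 0.6]
grip_width: 0.598
grip_force: 0.0
```

Run:
```python
from h import *
s=ctrl.get_state();print(s["time"],s["position"],s["ft_force"])
a=ctrl.get_image("side");cv2.imwrite("pics/c7.png",cv2.resize(a["pixels"][:,:,::-1],(800,600)))
```

```text
17.2 [ 0.48497667 -0.35608385  0.28864471] [0.00639211 0.41094649 0.63000205]
```

View pics/c7.png

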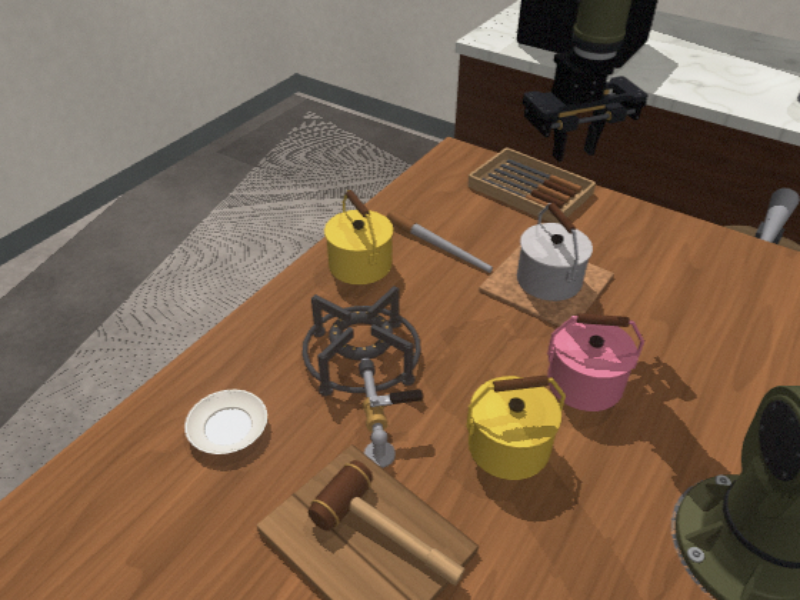

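The picture shows the pot at (553,262), upright in the middle of the mat. The lever is crosswise at (400,398), the other things are where they were, and the gripper is clear at (585,110). Handing in.

```bash
python3 -c "
from bench import ctrl
print(ctrl.close_job())"
```

```text
the job is handed in; nothing more can be done
None
```

The gas cock was shut first, pushed to its stop with the pot still on the ring; the covered pot was then lifted off by its bail and set down level in the middle of the cork mat, the other things looked unmoved in the last picture, and the job was handed in at about 17 s with no verdict shown.

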